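# Set a lamp column between centres for waxing

### The job

Take the turned lamp column from its sloping cradle, lay it in the two V rests of the stand, either way round, and let go of it. Then slide the tailstock up by its red handle until both cones are seated in the column's ends and hold it firmly, lifted clear of the rests, without forcing it (no more than about 35 N on the column); leave the other things on the table where they are.

Things in the scene. Friction and masses are not known exactly. Their poses are not given: they have to be found in the camera images.
- column: Turned dark-wood lamp column, 0.25 kg, 190 mm long, both ends alike. Origin mid-length, x along it. Diameters by distance from the middle: waist (grip here) 30 mm to 22 mm out; bead up to 38 mm, to 38 mm out; neck 28 mm, to 73 mm out; brass-banded collar 38 mm, to 95 mm out. Each end has a 16 mm bore, 19 mm deep. It starts in the cradle, sloping 30 degrees.
- cradle: Fixed light-wood cradle, board 220 x 80 x 14 mm, origin at the centre of its underside, z up. Two 12 mm thick V saddles, open upwards, hold the column's necks; the column rises 30 degrees towards the cradle's -x, its middle starting 105 mm straight above the origin. Between the saddles there is only the board.
- stand: Fixed plywood stand, base 370 x 90 x 20 mm (x -155 to +215 mm); origin on the table under the middle of the column's place, z up. x runs along the line of centres, from the grey headstock towards the blue tailstock. Two 12 mm V rests at x = -49 and +62 mm take the necks: axis 87 mm up, 3 mm below the line of centres. Clear of the head cone, the column's middle lies at x = +10 to +17 mm.
- head_tip (a point): Tip of the fixed headstock's steel cone, which points to the stand's +x, 86 mm from centre_mid. Both cones are alike: 4 mm tip widening to 24 mm over 14 mm. The grey headstock block behind it is 40 mm long, 55 mm wide, its top 120 mm above the table.
- centre_mid (a point): Empty point on the line of centres, 90 mm above the table, axes as the stand's: the column's middle is here when fully held. The cones then enter its bores about 9 mm and have lifted it 3 mm off the rests.
- tailstock: Blue block 44 x 66 mm, top 115 mm above the table, axes as the stand's, origin at table height under its front face. Slides along the stand's x (75 mm travel, 5 N friction) and stays where left. Its cone points to the stand's -x, 90 mm above the table. Pushed to the headstock it slides the column onto both cones and stops dead; 12 to 20 N at the handle seats them.
- handle_back (a point): Middle of the back face (away from the headstock) of the tailstock's upright red handle plate, 145 mm above the table. The plate is 16 mm thick along the stand's x, 36 mm wide, from 115 to 170 mm above the table. With the column fully held this point is about 131 mm from centre_mid along the stand's x.
- tail_tip (a point): Tip of the tailstock's steel cone, 14 mm ahead of the block's front face.
- book_low: Bystander: thick dark grey book 130 x 200 x 34 mm lying flat, bottom of a stack of three; leave it where it is. Origin at its underside.
- book_mid: Bystander: red book 120 x 190 x 28 mm, middle of the stack; leave it where it is. Origin at its underside.
- book_top: Bystander: blue book 120 x 180 x 24 mm, top of the stack; leave it where it is. Origin at its underside.
- mug: Bystander: white mug, 80 mm across, 90 mm tall; leave it where it is. Origin at its underside.
- wax_tin: Bystander: round tin with a green band, 76 mm across, 60 mm tall; leave it where it is. Origin at its underside.
- brush: Bystander: brush lying on the table; leave it where it is. Origin at its underside.
- screwdriver: Bystander: screwdriver lying on the table; leave it where it is. Origin at its underside.
- tray: Bystander: dark wooden tray 200 x 140 x 40 mm, heavy; leave it where it is. Origin at its underside.
Mind the look-alikes: they are no part of the job. Several things have the shape of the column; the one meant has the colours described above.

How it is judged:
On the way, in this order (a step that is already met when the one before it is completed fails the run):
1. the column lies level in the stand's rests, let go (z of column in the frame of centre_mid between -0.006 and 0.0016 m and y of column in the frame of centre_mid between -0.006 and 0.006 m and x of column in the frame of centre_mid between -0.02 and 0.02 m and angle between the x axis of column and the x axis of centre_mid, either way round below 0.08 rad and contact force between the fingers and column below 0.1 N), for 0.2 s.
2. the tailstock is pressed firmly against the column, which sits on both cones (x of column in the frame of centre_mid between -0.0035 and 0.0035 m and y of column in the frame of centre_mid between -0.0018 and 0.0018 m and z of column in the frame of centre_mid between -0.0016 and 0.0016 m and angle between the x axis of column and the x axis of centre_mid, either way round below 0.02 rad and contact force between tailstock and column above 3 N), for 0.1 s.
At the end, for the whole second after the job is handed in: The column's middle is within 3.5 mm lengthwise, 1.8 mm sideways and 1.6 mm in height of the point between the centres, its axis within 0.02 rad of the line of centres, the tailstock still bearing on it (over 0.5 N), everything at rest and released (x of column in the frame of centre_mid between -0.0035 and 0.0035 m and y of column in the frame of centre_mid between -0.0018 and 0.0018 m and z of column in the frame of centre_mid between -0.0016 and 0.0016 m and angle between the x axis of column and the x axis of centre_mid, either way round below 0.02 rad and contact force between tailstock and column above 0.5 N and linear speed of column below 0.02 m/s and linear speed of tailstock below 0.01 m/s); the robot touches nothing.
It fails at once if the column is forced: more than 40 N between tailstock and column (contact force between tailstock and column above 40 N).
It fails at once if a bystander is moved by more than 30 mm (distance of any of book_low, book_mid, book_top, mug, wax_tin, brush, screwdriver, tray from where it was at the start of the episode above 0.03 m).
It also fails if it takes over 56 s, if anything falls off the work surface, if the arm or the gripper's body presses on something with over 40 N, if the wrist force passes 120 N, or if a joint passes its speed limit or range.

### The arm

A 6-joint arm with a two-finger parallel gripper is mounted at the origin on the work surface. World frame = base frame: x ahead of the robot, y to its left, z up, the work surface at z = 0. Lengths are in m, angles in rad, forces in N, time in s.
With the tool pointing down it reaches from about 0.35 to 0.85 m from the base axis. Payload 8.1 kg.
Tool frame: the origin (TCP) lies on the centre line of the jaws, within the pads' length; the fingertips stand robot.tips_ahead ahead of it and the grasp point (between the pads) lies 6 mm ahead of it (robot.tips_ahead is the distance from the TCP to the fingertips, in m); z points along the fingers, y is the line along which they close (so a half turn about z gives the same grasp; the last joint's range is limited). The gripper opens to 93 mm and grips with 3 to 60 N. Pads are 15 mm wide; open, the fingers measure 128 mm over their backs; the gripper's body (75 mm by 188 mm) begins 65 mm behind the grasp point.
Start: joints at [1.225, 0.13, 1.488, -0, 1.523, -0.085], TCP at [0.155, 0.58, 0.244] pointing down, gripper open.
Joint ranges: [-2.96, 2.96], [-0.89, 2.26], [0.02, 2.5], [-1.34, 4.48], [0, 2.73], [-2.66, 2.66]. Speed limits (rad/s): [2.39, 2.39, 2.79, 3.14, 3.14, 3.14].

### API

Orientations are given as a rotation vector (axis times angle).
In Python, from plant import robot gives the robot as it stands.
- The arm moves only by the tool apply_moves, never from a script. Its arguments are lists of equal length, an entry for each row: "delta_pos": the shift along the tool's x, y, z in cm, a list of three; "twist": the turn about the tool's z in rad. A call has 1 to 8 rows; each row shifts and turns the commanded pose from where the row before left it, along the tool's axes as they then stand; what a row does not reach is not made up. A row lasts 1/8 s, in which the tool goes at most 62.5 mm and 10.7 degrees, less where a joint would pass 70% of its speed; a pose out of reach is approached as far as the arm can. A call with a gripper value outside its range is refused whole. "gripper" is the finger opening in cm, from 0 to 9.3, set as the call begins (left out, the last holds). The fingers move at their own pace and stop on an object; "squeeze" is the grip in N (left out, the last holds). Time passes only in rows, so rows that do not move let the fingers close. It gives the time, the measured TCP pose, the force, the opening and the grip force at its end, in the units of the state.
- robot.read_state(): the state, without advancing time (a new reading comes with each control period).
- robot.read_camera(name): name is "scene" or "top" or "wrist"; returns a dict with "frame" (400x640x3 uint8, red, green, blue), "vertical_fov" (degrees; the focal length in pixels is half the picture's height over the tangent of half this angle, whatever the lens; pixels are square), "cx", "cy" (the principal point, pixels), "R" (3x3) and "t" (3): a world point X has camera coordinates R X + t. Camera axes: x right, y down, z forward; pixel columns grow to the right and rows downward; lengths in m; the calibration is good to about 2 mm. A picture is of the moment at which its call begins. There is no depth.
- robot.close_job(): hands the job in; it is judged then, once.
The state is a dict: "t": time; "q": joint angles; "dq": joint speeds; "joint_torque": joint torques, N m; "tool_pos": TCP position; "orientation": TCP orientation; "force": force on the tool from outside, world axes, zero at the start; "wrist_torque": the same for the moment, N m; "opening": finger opening in m; "gripper_force": force on a finger pad.
Only numpy, scipy, OpenCV 4.12 (cv2) and the standard library are available. Lean on these libraries where they do the work, as an engineer would, in place of code of your own. Each camera call takes 0.05 s, during which the arm holds its last target. There are 200 camera calls.

## Working session

There is one attempt and no reset: what is moved stays moved. The work goes in short steps, Python scripts to look and compute and a tool call to move; the robot and the scene stay as the last step left them, time stands still between calls to the robot, and variables do not carry over. Pictures are saved under pics/ and viewed, at most 10 in all, crops included, and the job is handed in when it is done.

Besides the shell and the picture viewer there is one more tool, called after "Emit:" as name(argument=value, ...), one argument or row to a line, values as JSON. apply_moves: Moves the arm, as the interface text tells. Its arguments: {"type":"object","properties":{"delta_pos":{"type":"array"},"twist":{"type":"array"},"gripper":{"type":"number"},"squeeze":{"type":"number"}},"required":["delta_pos","twist"]}

```bash
mkdir -p pics; ls; python3 - <<'E'
from plant import robot
import cv2,numpy as np,pickle
print(robot.read_state(), robot.tips_ahead)
d={}
for n in("scene","top"):
    c=robot.read_camera(n);d[n]=c
    cv2.imwrite(f"pics/{n}0.png",c["frame"][:,:,::-1])
    print(n,c["vertical_fov"],c["cx"],c["cy"],np.round(c["R"],3).tolist(),np.round(c["t"],3))
pickle.dump(d,open("cams0.pkl","wb"))
E
```

```text
pics
{'t': 0.0, 'q': array([ 1.22461753e+00,  1.31149286e-01,  1.48928285e+00,  1.47849622e-06,
        1.52299114e+00, -8.54061682e-02]), 'dq': array([-9.11773741e-04,  1.05732608e-04, -8.94214205e-05, -2.76394830e-04,
       -1.00683297e-03, -7.17072238e-05]), 'joint_torque': array([-1.16245898e-03, -5.59836924e+01, -4.91764820e+01,  7.66250677e-02,
        3.49931500e-02, -2.02361502e-04]), 'tool_pos': array([0.1544993 , 0.57922481, 0.24259254]), 'orientation': array([-4.08409841e-01, -3.11453466e+00,  2.80800089e-03]), 'force': array([-0.46953224,  0.28946032,  0.25383346]), 'wrist_torque': array([-0.02431315, -0.02789412, -0.01126588]), 'gripper_force': 0.0, 'opening': 0.09316387496718355} 0.025
scene 51.10969652670847 317.03791400053296 197.51878209003596 [[-0.403, 0.915, 0.014], [0.76, 0.343, -0.551], [-0.509, -0.212, -0.834]] [ 0.244 -0.339  1.627]
top 54.001747859041856 320.0559050572416 200.52902167549848 [[-0.035, -0.999, -0.003], [-0.979, 0.035, -0.199], [0.199, -0.004, -0.98]] [-0.007  0.55   1.54 ]
```

View pics/scene0.png

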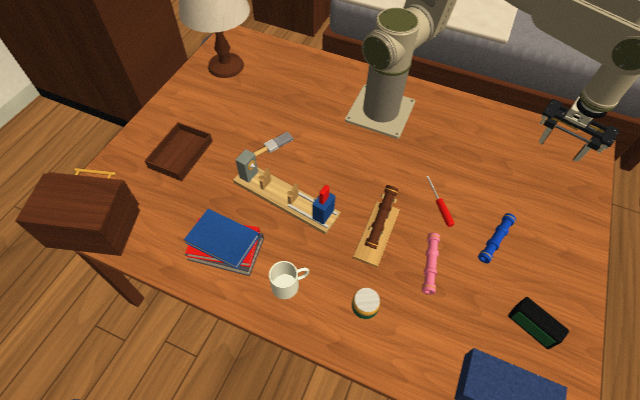

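View pics/top0.png

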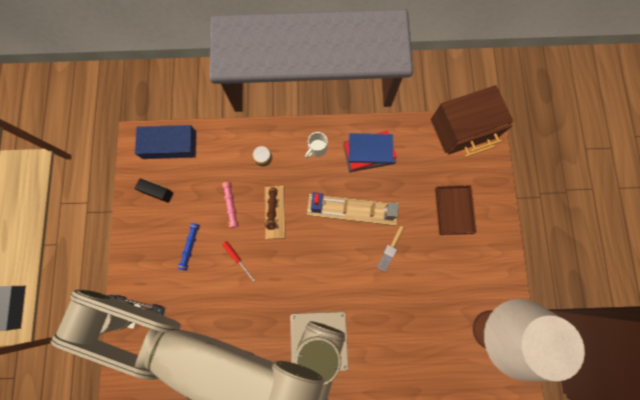

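Column look-alikes in the scene view: dark-wood piece in the cradle (383,215), pink (431,262), blue (497,238). The dark one in the cradle matches; in the top view it is at (272,208). The stand runs in the scene view from the headstock (247,165) to the tailstock (323,207). I'll check close crops.

```bash
python3 - <<'E'
import cv2,pickle,numpy as np
d=pickle.load(open("cams0.pkl","rb"))
a=d["scene"]["frame"][135:275,230:410,::-1]; b=d["top"]["frame"][175:250,250:410,::-1]
cv2.imwrite("pics/c1.png",cv2.resize(a,None,fx=4.2,fy=4.2,interpolation=cv2.INTER_CUBIC))
cv2.imwrite("pics/c2.png",cv2.resize(b,None,fx=5,fy=5,interpolation=cv2.INTER_CUBIC))
E
```

```text
(no output)
```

View pics/c1.png

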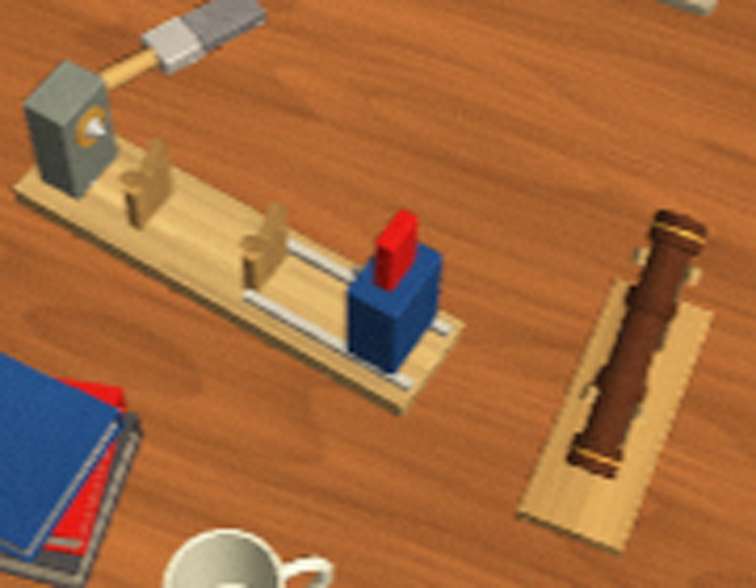

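View pics/c2.png

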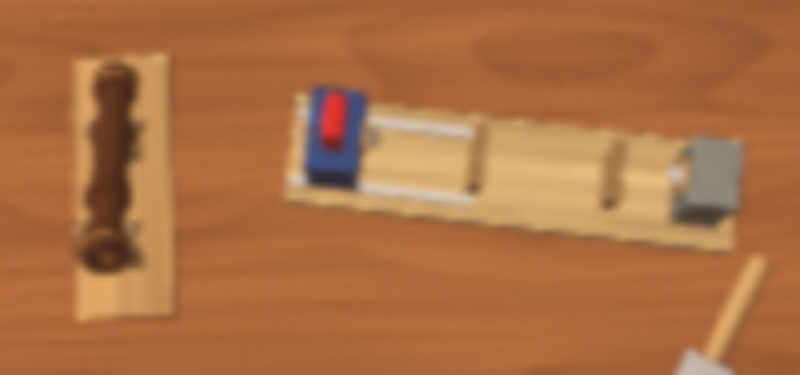

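The crops confirm the dark column with brass bands: raised end at c1 (680,225), low end (597,465). In c1 the stand's tailstock is at (395,300) and headstock at (70,130). Now I'll fit the stand and cradle poses from their board corners.

```bash
cat > h.py <<'E'
import numpy as np
from scipy.optimize import least_squares
from scipy.spatial.transform import Rotation as Ro
def proj(c,X):
    f=200/np.tan(np.radians(c["vertical_fov"])/2)
    p=np.atleast_2d(X)@np.array(c["R"]).T+c["t"]
    return p[:,:2]/p[:,2:]*f+[c["cx"],c["cy"]]
def W(p,L):  # p=x,y,yaw ; L local points
    L=np.atleast_2d(L).astype(float); c,s=np.cos(p[2]),np.sin(p[2])
    return np.c_[p[0]+c*L[:,0]-s*L[:,1],p[1]+s*L[:,0]+c*L[:,1],L[:,2]]
def fit(obs,p0):
    f=lambda p:np.concatenate([(proj(c,W(p,L))-uv).ravel() for c,L,uv in obs])
    r=least_squares(f,p0,loss="soft_l1");return r.x,np.round(r.fun.reshape(-1,2),1)
E
python3 - <<'E'
from h import *
import pickle
d=pickle.load(open("cams0.pkl","rb"));S,T=d["scene"],d["top"]
s=lambda a:(np.array(a)+.5)/4.2-.5+[230,135]
t=lambda a:(np.array(a)+.5)/5-.5+[250,175]
z=.02
p,r=fit([(S,[[-.155,-.045,z],[.215,.045,z],[.215,-.045,z]],s([[15,187],[465,323],[403,402]])),
 (T,[[.215,-.045,z],[.215,.045,z],[-.155,.045,z]],t([[297,93],[287,200],[735,248]])),
 (S,[[-.126,-.0275,.12],[-.086,0,.09]],s([[25,107],[104,128]]))][:2],[.55,0,1.6])
print("stand",p,r.tolist())
z=.014
c,r=fit([(S,[[-.11,-.04,z],[-.11,.04,z],[.11,.04,z],[.11,-.04,z]],s([[617,280],[713,312],[622,548],[519,513]])),
 (T,[[.11,.04,z],[.11,-.04,z],[-.11,-.04,z],[-.11,.04,z]],t([[74,58],[168,55],[175,318],[77,318]]))],[.55,.2,0])
print("cradle",c,r.tolist())
pickle.dump((p,c),open("poses.pkl","wb"))
# column ends check
C=W(c,[[-.095*np.cos(np.pi/6),0,.105+.0475],[.095*np.cos(np.pi/6),0,.105-.0475],[0,0,.105]])
print("col",C, (proj(S,C)-[230,135])*4.2,(proj(T,C)-[250,175])*5)
P=W(p,[[-.086,0,.09],[.131,0,.145],[0,0,.09]])
print("stand pts",P,(proj(S,P)-[230,135])*4.2,(proj(T,P)-[250,175])*5)
E
```

```text
stand [ 0.51273815 -0.18519629  1.4238046 ] [[-1.3, -0.1], [-0.5, -1.2], [-0.3, 0.6], [-0.4, 0.3], [-1.0, 0.0], [-1.1, 0.4]]
cradle [0.51947558 0.16791368 0.00820597] [[-0.4, -1.3], [-0.0, -0.6], [-0.1, 0.3], [-0.6, -1.2], [-0.7, -0.2], [-0.5, -0.5], [-0.6, -0.9], [-0.6, -0.0]]
col [[0.43720593 0.16723856 0.1525    ]
 [0.60174522 0.1685888  0.0575    ]
 [0.51947558 0.16791368 0.105     ]] [[680.31785037 215.05646067]
 [587.21458116 467.61191387]
 [633.85618564 341.09013157]] [[ 98.58686568 257.40457378]
 [110.08635617  73.12882814]
 [104.57158942 161.50124395]]
stand pts [[ 0.50014234 -0.27026888  0.09      ]
 [ 0.5319248  -0.05560898  0.145     ]
 [ 0.51273815 -0.18519629  0.09      ]] [[100.86062975 130.9232191 ]
 [337.76977113 214.75524578]
 [192.10827307 179.74020741]] [[661.09965306 169.71239642]
 [389.46880882 125.87812489]
 [552.77018522 157.80783486]]
```

Emit:
apply_moves(
  delta_pos=[
    [-2.87, -1.9, -0.2],
    [-2.87, -1.9, -0.2],
    [-2.87, -1.9, -0.2],
    [-2.87, -1.9, -0.2],
    [-2.87, -1.9, -0.2],
    [-2.87, -1.9, -0.2],
    [-2.87, -1.9, -0.2],
    [-2.87, -1.9, -0.2],
  ],
  twist=[0, 0, 0, 0, 0, 0, 0, 0],
  gripper=9.3,
)

```text
t: 1.1
tool_pos: [0.3378, 0.3726, 0.2593]
orientation: [-0.408, -3.114, 0.001]
force: [-0.0, 0.1, -0.9]
opening: 0.0934
gripper_force: 0.0
```

Emit:
apply_moves(
  delta_pos=[
    [-2.87, -1.9, -0.2],
    [-2.87, -1.9, -0.2],
    [-2.87, -1.9, -0.2],
    [-2.87, -1.9, -0.2],
    [-2.87, -1.9, -0.2],
    [-2.87, -1.9, -0.2],
    [-2.87, -1.9, -0.2],
    [-2.87, -1.9, -0.2],
  ],
  twist=[0, 0, 0, 0, 0, 0, 0, 0],
)

```text
t: 2.1
tool_pos: [0.5204, 0.1666, 0.2752]
orientation: [-0.409, -3.114, 0.0]
force: [0.2, 0.5, -0.1]
opening: 0.0928
gripper_force: 0.0
```

Emit:
apply_moves(
  delta_pos=[
    [0, 0, 0],
    [0, 0, 0],
    [0, 0, 0],
    [0, 0, 0],
    [0, 0, 0],
    [0, 0, 0],
    [0, 0, 0],
    [0, 0, 0],
  ],
  twist=[0.18, 0.18, 0.18, 0.18, 0.18, 0.18, 0.18, 0.18],
)

```text
t: 3.1
tool_pos: [0.5197, 0.1675, 0.2751]
orientation: [-2.367, -2.065, 0.001]
force: [-0.1, 0.6, -0.9]
opening: 0.0932
gripper_force: 0.0
```

Emit:
apply_moves(
  delta_pos=[
    [0, 0, 0],
    [0, 0, 0],
    [0, 0, 0],
    [0, 0, 0],
    [0, 0, 0],
    [0, 0, 0],
    [0, 0, 0],
    [0, 0, 0],
  ],
  twist=[0.18, 0.18, 0.18, 0.18, 0.18, 0.18, 0.175, 0.175],
)

```text
t: 4.1
tool_pos: [0.5197, 0.1676, 0.2751]
orientation: [3.141, 0.008, -0.002]
force: [-0.1, -0.6, 0.2]
opening: 0.093
gripper_force: 0.0
```

```bash
cat >> h.py <<'E'
import pickle
def snap(robot,n,name,box=None,s=1):
    import cv2
    c=robot.read_camera(n);pickle.dump(c,open(name+".pkl","wb"))
    f=c["frame"][:,:,::-1]
    if box: f=f[box[1]:box[3],box[0]:box[2]]
    cv2.imwrite(f"pics/{name}.png",cv2.resize(f,None,fx=s,fy=s,interpolation=cv2.INTER_CUBIC));return c
def axes(st):
    return Ro.from_rotvec(st["orientation"]).as_matrix()
E
python3 - <<'E'
from h import *
from plant import robot
c=snap(robot,"wrist","w1");st=robot.read_state()
A=axes(st);print(st["t"],st["tool_pos"],st["q"],np.round(A,4))
p,cr=pickle.load(open("poses.pkl","rb"))
print(c["vertical_fov"],np.round(c["R"],3),c["t"])
C=W(cr,[[-.0823,0,.1525],[.0823,0,.0575],[0,0,.105],[-.11,-.04,.014],[-.11,.04,.014],[.11,.04,.014],[.11,-.04,.014]]);print(proj(c,C))
E
```

```text
4.15 [0.51972602 0.16752666 0.27512437] [ 2.17955041e-01 -2.61639111e-02  1.59315267e+00 -5.36723296e-05
  1.57551034e+00  1.79258275e+00] [[ 1.0e+00 -3.8e-03 -9.0e-04]
 [-3.8e-03 -1.0e+00 -2.0e-04]
 [-9.0e-04  3.0e-04 -1.0e+00]]
67.64779478709849 [[ 0.003 -1.    -0.   ]
 [-0.959 -0.003  0.282]
 [-0.282 -0.001 -0.959]] [0.16616318 0.45834384 0.56793004]
[[319.4378505  276.2101392 ]
 [318.67428825 104.69372544]
 [319.02946288 184.4754059 ]
 [346.69486317 241.37588824]
 [292.27153013 241.63200755]
 [286.91970539  82.16823884]
 [350.3187872   81.81570024]]
```

View pics/w1.png

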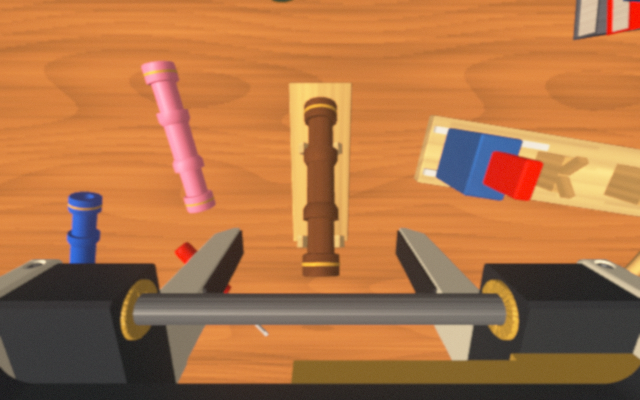

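The wrist view shows the dark column centred at about (320,185) with its low end at (320,100) and high end at (320,268), about 1.5 px right of the prediction. I'll descend with a small y correction.

Emit:
apply_moves(
  delta_pos=[
    [0, 0.15, 1.7],
    [0, 0, 1.7],
    [0, 0, 1.7],
    [0, 0, 1.7],
    [0, 0, 1.7],
    [0, 0, 1.7],
    [0, 0, 1.7],
    [0, 0, 1.7],
  ],
  twist=[0, 0, 0, 0, 0, 0, 0, 0],
)

```text
t: 5.15
tool_pos: [0.52, 0.1661, 0.1386]
orientation: [3.142, 0.017, 0.0]
force: [-0.2, -0.7, 0.4]
opening: 0.0929
gripper_force: 0.0
```

Emit:
apply_moves(
  delta_pos=[
    [0, 0, 0.7],
    [0, 0, 0.7],
    [0, 0, 0.7],
    [0, 0, 0.7],
    [0, 0, 0],
  ],
  twist=[0, 0, 0, 0, 0],
)

```text
t: 5.78
tool_pos: [0.5196, 0.166, 0.111]
orientation: [3.141, 0.017, -0.002]
force: [0.7, -0.7, 0.5]
opening: 0.0931
gripper_force: 0.0
```

Emit:
apply_moves(
  delta_pos=[
    [0, 0, 0],
    [0, 0, 0],
    [0, 0, 0],
    [0, 0, 0],
    [0, 0, 0],
    [0, 0, 0],
    [0, 0, 0],
    [0, 0, 0],
  ],
  twist=[0, 0, 0, 0, 0, 0, 0, 0],
  gripper=2.5,
  squeeze=12,
)

```text
t: 6.78
tool_pos: [0.52, 0.1663, 0.1116]
orientation: [-3.141, -0.017, -0.0]
force: [0.1, 1.7, -0.3]
opening: 0.0298
gripper_force: 12.0
```

Emit:
apply_moves(
  delta_pos=[
    [0, 0, -1],
    [0, 0, -2],
    [0, 0, -2.2],
    [0, 0, -2.2],
    [0, 0, -2.2],
    [0, 0, -2.2],
    [0, 0, -2.2],
    [0, 0, -2],
  ],
  twist=[0, 0, 0, 0, 0, 0, 0, 0],
)

```text
t: 7.78
tool_pos: [0.5198, 0.1659, 0.2727]
orientation: [3.141, 0.017, -0.0]
force: [-0.2, 0.5, -3.1]
opening: 0.0299
gripper_force: 12.0
```

Emit:
apply_moves(
  delta_pos=[
    [0, 2, 0],
    [0, 4, 0],
    [0, 5, 0],
    [0, 5, 0],
    [0, 5, 0],
    [0, 5, 0],
    [0, 5, 0],
    [-0.4, 2.8, 0],
  ],
  twist=[0, 0, 0, 0, 0, 0, 0, 0],
)

```text
t: 8.78
tool_pos: [0.5182, -0.1752, 0.2703]
orientation: [3.142, 0.013, -0.003]
force: [-0.7, -0.4, -3.5]
opening: 0.0295
gripper_force: 12.0
```

Emit:
apply_moves(
  delta_pos=[
    [0, 0, 0],
    [0, 0, 0],
    [0, 0, 0],
    [0, 0, 0],
    [0, 0, 0],
    [0, 0, 0],
    [0, 0, 0],
    [0, 0, 0],
  ],
  twist=[-0.18, -0.18, -0.18, -0.18, -0.18, -0.18, -0.18, -0.15],
)

```text
t: 9.78
tool_pos: [0.5185, -0.1727, 0.2704]
orientation: [-2.375, -2.053, 0.002]
force: [0.9, -0.5, -3.2]
opening: 0.0296
gripper_force: 12.0
```

```bash
python3 - <<'E'
from h import *
from plant import robot
c=snap(robot,"wrist","w2");st=robot.read_state()
A=axes(st);print(st["t"],st["tool_pos"],st["q"],np.round(A,4),st["opening"],st["gripper_force"])
p,cr=pickle.load(open("poses.pkl","rb"))
C=W(p,[[-.086,0,.09],[-.086,-.0275,.12],[-.086,.0275,.12],[-.126,-.0275,.12],[-.126,.0275,.12],[.215,.045,.02],[.215,-.045,.02],[-.155,.045,.02],[-.155,-.045,.02]]);print(np.round(proj(c,C)))
E
```

```text
9.825 [ 0.5184837  -0.1727186   0.27039652] [-4.15039514e-01 -2.22986377e-02  1.59789495e+00 -5.35381799e-04
  1.56814957e+00 -2.76752816e-01] [[ 1.378e-01  9.905e-01 -2.200e-03]
 [ 9.905e-01 -1.378e-01  4.000e-04]
 [ 1.000e-04 -2.200e-03 -1.000e+00]] 0.029873845420922713 11.999153941869736
[[315. 262.]
 [340. 275.]
 [290. 275.]
 [339. 306.]
 [291. 306.]
 [276.  -6.]
 [355.  -6.]
 [286. 280.]
 [346. 280.]]
```

View pics/w2.png

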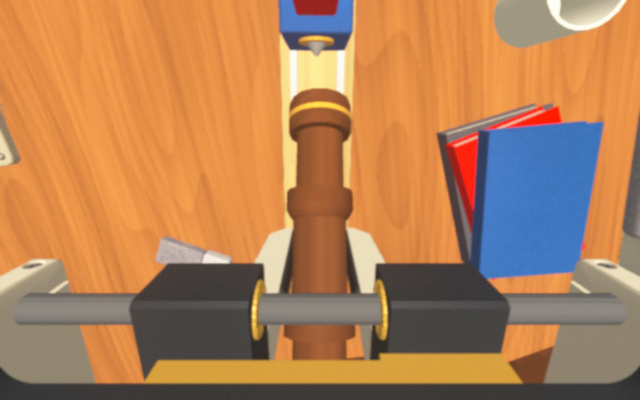

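The wrist view shows the column held between the fingers with its low end at (320,95), pointing at the tail cone tip at (316,54). The stand's edges are near columns 281 and 354. I'll refine the stand pose with an edge profile of the rows.

```bash
python3 - <<'E'
from h import *
c=pickle.load(open("w2.pkl","rb"));f=c["frame"].astype(int)
p,cr=pickle.load(open("poses.pkl","rb"))
for r in (60,80,110,160,190):
    print(r,[(u,*f[r,u]) for u in list(range(274,290,1))+list(range(346,362,1))] if r in(80,) else "")
    b=f[r,:,2]; g=np.diff(b); 
    print(r,"grad:",[(u,g[u]) for u in range(270,368) if abs(g[u])>22])
for z,ys in((.02,(-.045,.045)),(.09,(0,))):
  for y in ys:
    L=W(p,[[x,y,z] for x in np.linspace(-.05,.161,200)]);q=proj(c,L)
    print(z,y,[(r,np.round(np.interp(-r,-q[:,1][::1] if q[0,1]<q[-1,1] else -q[:,1],q[:,0]),1)) for r in (54,60,80,110,160,190)])
print(np.diff(proj(c,W(p,[[.1,0,.02],[.1,.01,.02],[.1,0,.09],[.1,.01,.09]])),axis=0))
E
```

```text
60 
60 grad: [(280, np.int64(24)), (288, np.int64(37)), (289, np.int64(36)), (296, np.int64(-46)), (336, np.int64(41)), (337, np.int64(25)), (343, np.int64(-34)), (344, np.int64(-43)), (353, np.int64(-25))]
80 [(274, np.int64(232), np.int64(144), np.int64(72)), (275, np.int64(234), np.int64(147), np.int64(75)), (276, np.int64(233), np.int64(147), np.int64(75)), (277, np.int64(230), np.int64(145), np.int64(72)), (278, np.int64(229), np.int64(143), np.int64(71)), (279, np.int64(230), np.int64(152), np.int64(81)), (280, np.int64(237), np.int64(176), np.int64(102)), (281, np.int64(246), np.int64(204), np.int64(125)), (282, np.int64(250), np.int64(222), np.int64(139)), (283, np.int64(251), np.int64(223), np.int64(141)), (284, np.int64(251), np.int64(224), np.int64(140)), (285, np.int64(251), np.int64(225), np.int64(142)), (286, np.int64(251), np.int64(224), np.int64(141)), (287, np.int64(251), np.int64(226), np.int64(142)), (288, np.int64(251), np.int64(227), np.int64(147)), (289, np.int64(252), np.int64(231), np.int64(167)), (346, np.int64(246), np.int64(213), np.int64(133)), (347, np.in
[... 1126 characters left out ...]
(296, np.int64(-32)), (342, np.int64(30)), (350, np.int64(-26))]
190 
190 grad: [(288, np.int64(-28))]
0.02 -0.045 [(54, np.float64(352.9)), (60, np.float64(352.7)), (80, np.float64(352.2)), (110, np.float64(351.3)), (160, np.float64(349.8)), (190, np.float64(349.0))]
0.02 0.045 [(54, np.float64(277.8)), (60, np.float64(278.1)), (80, np.float64(278.8)), (110, np.float64(279.9)), (160, np.float64(281.7)), (190, np.float64(282.7))]
0.09 0 [(54, np.float64(314.5)), (60, np.float64(314.5)), (80, np.float64(314.6)), (110, np.float64(314.7)), (160, np.float64(314.9)), (190, np.float64(315.0))]
[[-8.00860104e+00  2.13521477e-03]
 [ 7.12527667e+00 -1.47585954e+00]
 [-9.76889529e+00  2.65700422e-03]]
```

```bash
python3 - <<'E'
from h import *
from plant import robot
c=pickle.load(open("w2.pkl","rb"));G=c["frame"][:,:,1].astype(float)
p,cr=pickle.load(open("poses.pkl","rb"));st=robot.read_state();A=axes(st);tp=st["tool_pos"]
def cross(r,a,b,up):
    s=G[r,a:b]; lo,hi=(s[:4].mean(),s[-4:].mean()); m=(lo+hi)/2
    if abs(hi-lo)<40:return None
    i=np.where((s[:-1]-m)*(s[1:]-m)<=0)[0]
    return a+i[0]+(s[i[0]]-m)/(s[i[0]]-s[i[0]+1]) if len(i)==1 else None
obs=[]
for r in list(range(58,86,3))+list(range(130,180,4)):
    l=cross(r,274,288,1);q=cross(r,346,360,0)
    obs.append((r,l,q))
print([(r,l and round(l,1),q and round(q,1)) for r,l,q in obs])
xs=np.linspace(-.05,.17,300)
def edge(P,y,r):
    q=proj(c,W(P,np.c_[xs,np.full(300,y),np.full(300,.02)]));o=np.argsort(q[:,1]);return np.interp(r,q[o,1],q[o,0])
def f(v):
    P=[p[0]-v[0]*np.sin(p[2]),p[1]+v[0]*np.cos(p[2]),p[2]+v[1]]
    return [edge(P,s,r)-u for r,l,q in obs for s,u in((.045,l),(-.045,q)) if u]
R=least_squares(f,[0,0],loss="soft_l1",f_scale=.3,x_scale=[.001,.01]);print(R.x,np.round(R.fun,1))
v=R.x;P=np.array([p[0]-v[0]*np.sin(p[2]),p[1]+v[0]*np.cos(p[2]),p[2]+v[1]]);print("stand",P)
print("tail tip line",proj(c,W(P,[[.161,0,.09],[.15,0,.09],[-.086,0,.09]])))
# column axis in hand
for d in(.05,.08,.095):
    X=tp+A@[d*np.cos(np.pi/6),0,.006+d*.5];print("col axis",d,proj(c,X))
pickle.dump((P,cr),open("poses2.pkl","wb"))
t=W(P,[[.014,0,.27]])[0]-tp;print("delta tool cm to x=14mm",(A.T@t)*100,"yaw err",P[2]-np.arctan2(A[1,0],A[0,0]))
E
```

```text
[(58, np.float64(279.9), np.float64(353.6)), (61, np.float64(279.9), np.float64(353.5)), (64, np.float64(280.2), np.float64(353.4)), (67, np.float64(280.4), np.float64(353.5)), (70, np.float64(280.5), np.float64(353.4)), (73, np.float64(280.4), np.float64(353.5)), (76, np.float64(280.3), np.float64(353.5)), (79, np.float64(280.4), np.float64(353.4)), (82, np.float64(280.4), np.float64(353.0)), (85, np.float64(280.5), np.float64(352.8)), (130, np.float64(282.1), np.float64(350.3)), (134, np.float64(282.4), np.float64(349.2)), (138, np.float64(282.4), None), (142, np.float64(282.4), np.float64(350.7)), (146, np.float64(282.2), np.float64(350.6)), (150, np.float64(282.3), np.float64(350.4)), (154, np.float64(282.5), np.float64(350.3)), (158, np.float64(282.8), np.float64(350.6)), (162, np.float64(283.0), np.float64(350.6)), (166, np.float64(283.1), np.float64(350.4)), (170, np.float64(283.4), np.float64(350.1)), (174, np.float64(283.4), np.float64(350.0)), (178, np.float64(283.4), np.float64(349.6))]
[-0.00106972 -0.00469907] [-0.5  0.7 -0.4  0.6 -0.6  0.6 -0.7  0.5 -0.6  0.5 -0.5  0.2 -0.3  0.2
 -0.3  0.2 -0.3  0.4 -0.3  0.5 -0.5  1.5 -0.6  2.5 -0.5 -0.4  0.6 -0.1
  0.7 -0.1  0.7 -0.1  0.6 -0.3  0.2 -0.3  0.1 -0.4  0.2 -0.6  0.3 -0.4
  0.3 -0.3  0.5]
stand [ 0.51379634 -0.18535297  1.41910553]
tail tip line [[316.25427934  32.36079615]
 [316.23553484  44.89610847]
 [315.91162041 261.51257564]]
col axis 0.05 [[316.79696787 170.11825616]]
col axis 0.08 [[316.48099059 123.12847441]]
col axis 0.095 [[316.33204838 100.97890142]]
delta tool cm to x=14mm [ 0.08388221 -0.27124783  0.04025951] yaw err -0.013406011370928228
```

Emit:
apply_moves(
  delta_pos=[
    [0.1, -0.2, 1],
    [0.05, -0.2, 2],
    [0, -0.05, 2.2],
    [0, 0, 2.2],
    [0, 0, 2],
    [0, 0, 2],
    [0, 0, 1.3],
    [0, 0, 0.4],
  ],
  twist=[0.012, 0, 0, 0, 0, 0, 0, 0],
)

```text
t: 10.82
tool_pos: [0.5149, -0.1695, 0.1395]
orientation: [-2.393, -2.033, 0.001]
force: [0.2, 0.1, -3.3]
opening: 0.0295
gripper_force: 12.0
```

```bash
python3 - <<'E'
from h import *
from plant import robot
import cv2
s=robot.read_camera("scene");t=robot.read_camera("top");pickle.dump((s,t),open("c3.pkl","wb"))
a=cv2.resize(s["frame"][130:240,225:355,::-1],None,fx=5,fy=5,interpolation=cv2.INTER_CUBIC)
cv2.imwrite("pics/s3.png",a)
st=robot.read_state();print(st["t"],st["tool_pos"],st["force"])
E
```

```text
10.925 [ 0.51543292 -0.16974085  0.140478  ] [-0.23944618  0.57182033 -2.96625141]
```

View pics/s3.png

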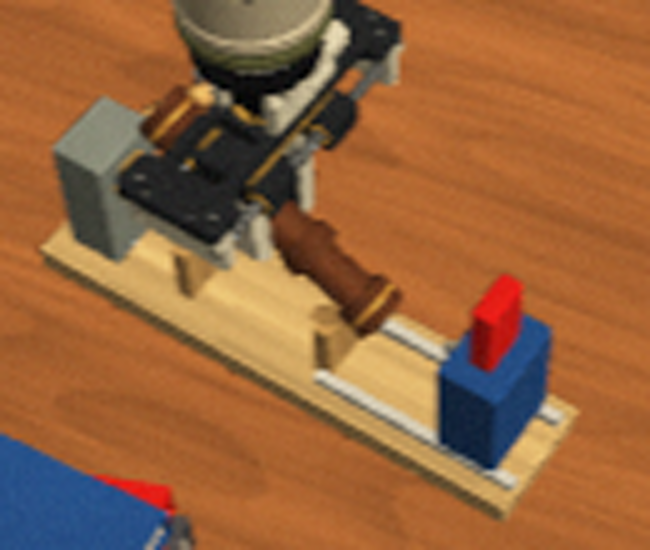

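The scene crop shows the column above the stand, low collar end centred near (388,315), the tail-side rest at (335,335), and the stand's tail corners at (577,410) and (503,515). I'll compare these with predictions for the lengthwise offset.

```bash
python3 - <<'E'
from h import *
from plant import robot
s,t=pickle.load(open("c3.pkl","rb"));st=robot.read_state();A=axes(st);tp=st["tool_pos"]
P,cr=pickle.load(open("poses2.pkl","rb"))
k=lambda X:np.round((proj(s,X)-[225,130])*5+2)
c=np.cos(np.pi/6);E=tp+A@[.095*c,0,.006+.0475]
u=A@[-.5,0,-c]*-1 # perpendicular down
e1=A@[0,1,0];e2=np.cross(A@[c,0,.5],e1)
ring=np.array([E+.019*(np.cos(a)*e1+np.sin(a)*e2) for a in np.linspace(0,2*np.pi,60)])
q=(proj(s,ring)-[225,130])*5+2
print("end face bbox",q.min(0),q.max(0),k(E))
print("corners",k(W(P,[[.215,.045,.02],[.215,-.045,.02],[-.155,-.045,.02]])))
print("rest62 arms top?",k(W(P,[[.056,-.03,.1],[.068,-.03,.1],[.068,-.03,.02]])))
d=k(W(P,[[.11,0,.09]]))-k(W(P,[[.1,0,.09]]));print("px per cm",d)
L=(W(P,[[0,0,0]])[0]-tp);print("tool->stand origin in tool cm",A.T@L*100)
E
```

```text
end face bbox [362.05978372 291.98919341] [404.06139885 336.83546621] [[383. 314.]]
corners [[575. 406.]
 [501. 509.]
 [ 36. 247.]]
rest62 arms top? [[299. 306.]
 [315. 314.]
 [321. 384.]]
px per cm [[13.  7.]]
tool->stand origin in tool cm [-1.56785486  0.09347769 14.04770276]
```

```bash
python3 - <<'E'
from h import *
from plant import robot
c=snap(robot,"wrist","w3",(240,0,400,150),5)
P,cr=pickle.load(open("poses2.pkl","rb"));st=robot.read_state();A=axes(st);tp=st["tool_pos"]
k=lambda X:np.round((proj(c,X)-[240,0])*5+2)
print("corner/rest",k(W(P,[[.056,-.02,.1],[.056,.02,.1],[.068,-.02,.1],[.068,.02,.1],[.1,.045,.02],[.1,-.045,.02],[.142,0,.09]])))
print("col",[k(tp+A@[d*.866,0,.006+d/2]) for d in (.038,.073,.095)])
E
```

```text
corner/rest [[553. 859.]
 [230. 863.]
 [555. 762.]
 [225. 766.]
 [120. 505.]
 [660. 498.]
 [382. 101.]]
col [array([[392., 955.]]), array([[392., 672.]]), array([[391., 508.]])]
```

View pics/w3.png

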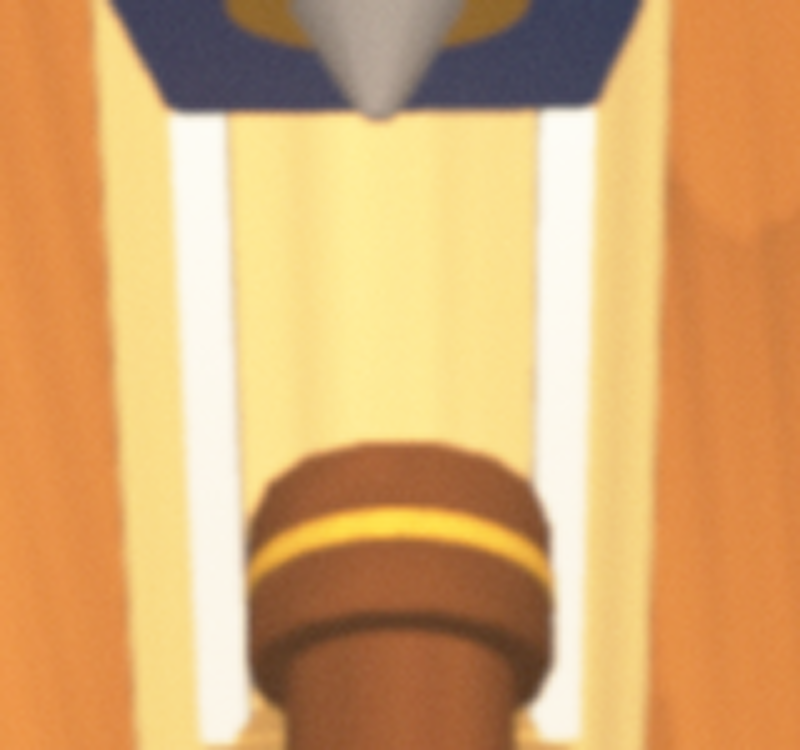

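The wrist crop shows the low collar centred at column 399 (top edge row 442), the stand edges at 121/655 on row 505, and the tail tip at (378,117). The column is about 1–1.5 mm too far right. I'll compute the lengthwise in-hand slip from the collar edge, then the tip position.

```bash
python3 - <<'E'
from h import *
from plant import robot
c=pickle.load(open("w3.pkl","rb"))
P,cr=pickle.load(open("poses2.pkl","rb"));st=robot.read_state();A=axes(st);tp=st["tool_pos"]
k=lambda X:np.round((proj(c,X)-[240,0])*5+2)
for th in (28,30,32):
  a=np.radians(th)
  for s in (-.003,0,.003):
    d=.095+s
    print(th,s,k(tp+A@[d*np.cos(a)+.019*np.sin(a),0,.006+d*np.sin(a)-.019*np.cos(a)]), k(tp+A@[(d-.022)*np.cos(a)+.019*np.sin(a),0,.006+(d-.022)*np.sin(a)-.019*np.cos(a)]))
for h in(.08,.09,.1,.11): print(h,k(W(P,[[.068,.02,h]])))
s,_=pickle.load(open("c3.pkl","rb"));S0=pickle.load(open("cams0.pkl","rb"))["scene"]
m=lambda X:np.round((proj(S0,X)-[230,135])*4.2+1.6)
for h in(.08,.09,.1,.11): print("c1 rest tops at y=+-.02,.03",h,m(W(P,[[.068,.03,h],[.068,-.03,h],[-.043,.03,h],[-.043,-.03,h]])).tolist())
print("c1 headstock front top, tip",m(W(P,[[-.1,.0275,.12],[-.1,-.0275,.12],[-.14,-.0275,.12],[-.086,0,.09]])).tolist())
E
```

```text
28 -0.003 [[390. 428.]] [[391. 617.]]
28 0 [[390. 403.]] [[391. 591.]]
28 0.003 [[390. 379.]] [[391. 565.]]
30 -0.003 [[391. 440.]] [[391. 622.]]
30 0 [[391. 416.]] [[391. 596.]]
30 0.003 [[391. 392.]] [[391. 571.]]
32 -0.003 [[391. 452.]] [[391. 627.]]
32 0 [[391. 429.]] [[391. 602.]]
32 0.003 [[391. 406.]] [[391. 578.]]
0.08 [[242. 744.]]
0.09 [[234. 754.]]
0.1 [[225. 766.]]
0.11 [[216. 779.]]
c1 rest tops at y=+-.02,.03 0.08 [[290.0, 203.0], [245.0, 258.0], [171.0, 139.0], [125.0, 192.0]]
c1 rest tops at y=+-.02,.03 0.09 [[290.0, 195.0], [244.0, 251.0], [170.0, 131.0], [123.0, 184.0]]
c1 rest tops at y=+-.02,.03 0.1 [[289.0, 187.0], [244.0, 243.0], [169.0, 123.0], [122.0, 176.0]]
c1 rest tops at y=+-.02,.03 0.11 [[289.0, 179.0], [243.0, 235.0], [168.0, 115.0], [121.0, 168.0]]
c1 headstock front top, tip [[105.0, 77.0], [60.0, 125.0], [18.0, 102.0], [102.0, 133.0]]
```

Emit:
apply_moves(
  delta_pos=[
    [0.3, -0.1, 0.3],
    [0, 0, 0.5],
    [0, 0, 0.5],
    [0, 0, 0.3],
    [0, 0, 0.3],
  ],
  twist=[-0.008, 0, 0, 0, 0],
  squeeze=7,
)

```text
t: 11.6
tool_pos: [0.5149, -0.1667, 0.1215]
orientation: [-2.386, -2.044, 0.0]
force: [-0.6, -1.0, -2.6]
opening: 0.0295
gripper_force: 7.0
```

Emit:
apply_moves(
  delta_pos=[
    [0, 0, 0.3],
    [0, 0, 0.3],
    [0, 0, 0.3],
  ],
  twist=[0, 0, 0],
)

```text
t: 11.98
tool_pos: [0.515, -0.1667, 0.1125]
orientation: [2.386, 2.044, 0.0]
force: [-0.8, -0.4, -2.1]
opening: 0.0298
gripper_force: 7.0
```

Emit:
apply_moves(
  delta_pos=[
    [0, 0, 0.3],
    [0, 0, 0.3],
    [0, 0, 0.3],
  ],
  twist=[0, 0, 0],
)

```text
t: 12.35
tool_pos: [0.515, -0.1667, 0.1035]
orientation: [2.386, 2.044, -0.0]
force: [0.3, -1.6, -1.7]
opening: 0.0298
gripper_force: 7.0
```

Emit:
apply_moves(
  delta_pos=[
    [0, 0, 0.25],
    [0, 0, 0.25],
    [0, 0, 0],
  ],
  twist=[0, 0, 0],
)

```text
t: 12.72
tool_pos: [0.5149, -0.1665, 0.0984]
orientation: [-2.386, -2.044, -0.0]
force: [-0.5, 0.5, -2.1]
opening: 0.0294
gripper_force: 7.0
```

Emit:
apply_moves(
  delta_pos=[
    [0, 0, 0.2],
    [0, 0, 0.2],
    [0, 0, 0],
  ],
  twist=[0, 0, 0],
)

```text
t: 13.1
tool_pos: [0.515, -0.1667, 0.0953]
orientation: [2.385, 2.044, -0.0]
force: [-3.4, -0.1, 3.7]
opening: 0.0295
gripper_force: 7.0
```

```bash
python3 - <<'E'
from h import *
from plant import robot
import cv2
w=robot.read_camera("wrist")["frame"][0:230,210:430,::-1]
s=robot.read_camera("scene")["frame"][130:240,225:355,::-1]
a=cv2.resize(w,(380,397),interpolation=cv2.INTER_CUBIC);b=cv2.resize(s,(420,355),interpolation=cv2.INTER_CUBIC)
o=np.zeros((397,800,3),np.uint8);o[:,:380]=a;o[:355,380:]=b
cv2.imwrite("pics/m4.png",o);st=robot.read_state();print(st["tool_pos"],st["force"],st["t"])
E
```

```text
[ 0.5150147  -0.16673836  0.09523544] [-3.84558446  0.2913415   6.61495707] 13.2
```

View pics/m4.png

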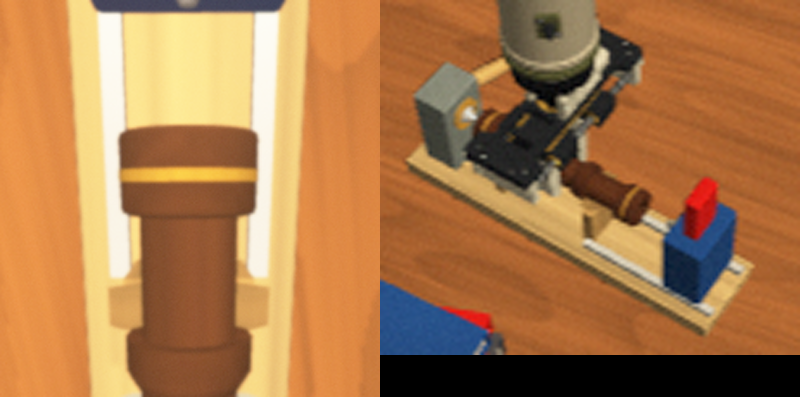

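The picture shows the column level in the rests, with the neck in the tail rest at (190,300) in the left half and the cone clear of the bore at right (470,115). I'll relax the side load and open the gripper.

Emit:
apply_moves(
  delta_pos=[
    [0, -0.05, -0.05],
    [0, 0, 0],
  ],
  twist=[0, 0],
)

```text
t: 13.45
tool_pos: [0.5149, -0.1667, 0.0954]
orientation: [2.385, 2.043, 0.001]
force: [1.4, -0.7, -0.2]
opening: 0.0298
gripper_force: 7.0
```

Emit:
apply_moves(
  delta_pos=[
    [0, 0, 0],
    [0, 0, 0],
    [0, 0, 0],
    [0, 0, 0],
    [0, 0, 0],
    [0, 0, 0],
    [0, 0, 0],
    [0, 0, 0],
  ],
  twist=[0, 0, 0, 0, 0, 0, 0, 0],
  gripper=7,
)

```text
t: 14.45
tool_pos: [0.5144, -0.1665, 0.0951]
orientation: [2.386, 2.044, 0.0]
force: [-1.4, -0.4, -0.6]
opening: 0.07
gripper_force: 0.0
```

Emit:
apply_moves(
  delta_pos=[
    [0, 0, -0.5],
    [0, 0, -1],
    [0, 0, -2],
    [0, 0, -2.5],
    [0, 0, -2.5],
    [0, 0, -2.5],
    [0, 0, -2.5],
    [0, 0, -2.5],
  ],
  twist=[0, 0, 0, 0, 0, 0, 0, 0],
)

```text
t: 15.45
tool_pos: [0.5145, -0.1666, 0.257]
orientation: [2.385, 2.043, 0.001]
force: [0.9, -0.8, -0.6]
opening: 0.0702
gripper_force: 0.0
```

```bash
python3 - <<'E'
from h import *
from plant import robot
import cv2
w=robot.read_camera("wrist");s=robot.read_camera("scene");pickle.dump((w,s),open("c5.pkl","wb"))
a=w["frame"][0:280,200:440,::-1];b=s["frame"][125:235,225:355,::-1]
o=np.zeros((420,800,3),np.uint8);o[:,:360]=cv2.resize(a,(360,420),interpolation=cv2.INTER_CUBIC);o[:372,360:]=cv2.resize(b,(440,372),interpolation=cv2.INTER_CUBIC)
cv2.imwrite("pics/m5.png",o);st=robot.read_state();A=axes(st);print(st["tool_pos"],st["force"],st["t"],A)
P,_=pickle.load(open("poses2.pkl","rb"))
k=lambda X:np.round((proj(w,X)-[200,0])*1.5)
print(k(W(P,[[-.086,0,.09],[.161,0,.09],[.131+75e-3,0,.17],[.109,0,.087]])))
E
```

```text
[ 0.51606723 -0.16724121  0.2594701 ] [ 0.89933534 -0.28309941 -0.39113509] 15.55 [[ 0.1533962   0.98814608  0.00607663]
 [ 0.98816337 -0.15338274 -0.00262554]
 [-0.00166237  0.00640746 -0.99997809]]
[[ 180.  407.]
 [ 179.   53.]
 [ 179. -110.]
 [ 179.  142.]]
```

View pics/m5.png

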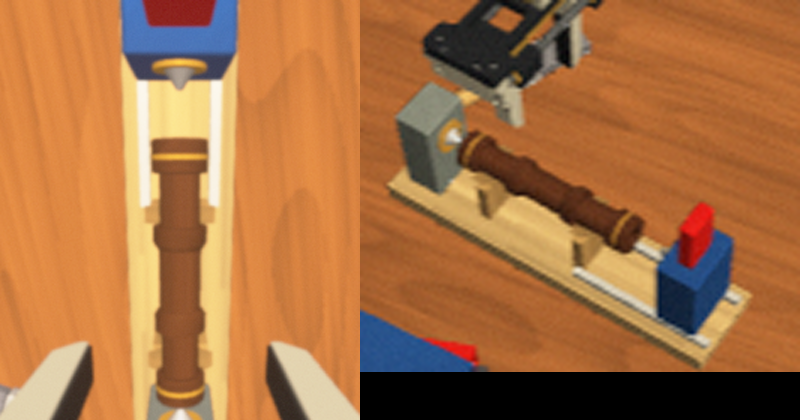

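The column lies straight in the rests: left crop shows it at (180,270) between the cone tips at (180,88) and (180,412). I'll move behind the handle with the fingers closed.

Emit:
apply_moves(
  delta_pos=[
    [1.5, 0, 0],
    [3, 0, 0],
    [3, 0, 0],
    [3, 0, 0],
    [3, 0, 0],
    [3, 0, 0],
    [3, 0, 0],
    [1.7, 0, 0],
  ],
  twist=[0, 0, 0, 0, 0, 0, 0, 0],
  gripper=0,
  squeeze=20,
)

```text
t: 16.55
tool_pos: [0.5461, 0.0451, 0.2535]
orientation: [-2.383, -2.045, 0.003]
force: [-0.9, -0.2, -0.6]
opening: 0.0006
gripper_force: 0.0
```

Emit:
apply_moves(
  delta_pos=[
    [0, 0, 0.5],
    [0, 0, 1.5],
    [0, 0, 1.8],
    [0, 0, 1.8],
    [0, 0, 1.8],
    [0, 0, 1.8],
    [0, 0, 1.2],
    [0, 0, 0.4],
  ],
  twist=[0, 0, 0, 0, 0, 0, 0, 0],
)

```text
t: 17.55
tool_pos: [0.5465, 0.043, 0.146]
orientation: [-2.385, -2.043, 0.001]
force: [0.7, -0.3, 0.2]
opening: 0.0004
gripper_force: 0.0
```

```bash
cat > chk.py <<'E'
from h import *
from plant import robot
P,_=pickle.load(open("poses2.pkl","rb"))
st=robot.read_state();u=np.array([np.cos(P[2]),np.sin(P[2])]);v=np.array([-u[1],u[0]])
d=st["tool_pos"][:2]-P[:2]
print("t",st["t"],"stand x,y mm",d@u*1e3,d@v*1e3,"z",st["tool_pos"][2],"F along x,y,z",st["force"][:2]@u,st["force"][:2]@v,st["force"][2],"open",st["opening"])
E
python3 chk.py; python3 - <<'E'
# red handle top and stand relation in last scene frame: top-face centre by colour
from h import *
w,s=pickle.load(open("c5.pkl","rb"));P,_=pickle.load(open("poses2.pkl","rb"))
f=s["frame"].astype(int);m=(f[:,:,0]>120)&(f[:,:,1]<50)&(f[:,:,2]<50);m[:, :290]=0;m[:,345:]=0;m[:150]=0;m[225:]=0
ys,xs=np.where(m);o=np.array([xs.mean(),ys.mean()]);print(o,m.sum())
for x in(.17,.178,.186,.194): print(x,proj(s,W(P,[[x-.008,0,.145]])))
E
```

```text
t 17.55 stand x,y mm 230.63444407228366 2.1661545143326624 z 0.14604243611856296 F along x,y,z -0.17611807744113137 -0.7411553290021176 0.21372436318041224 open 0.0003703683094805957
[324.40740741 193.18518519] 108
0.17 [[318.90635028 191.20438052]]
0.178 [[321.19551534 192.42371332]]
0.186 [[323.49318628 193.6475768 ]]
0.194 [[325.79941058 194.87599626]]
```

Emit:
apply_moves(
  delta_pos=[
    [0, 0, -0.8],
    [-0.5, 0, 0],
    [-0.5, 0, 0],
    [-0.5, 0, 0],
    [-0.5, 0, 0],
    [-0.4, 0, 0],
    [-0.3, 0, 0],
    [-0.3, 0, 0],
  ],
  twist=[0, 0, 0, 0, 0, 0, 0, 0],
)

```text
t: 18.55
tool_pos: [0.5423, 0.0131, 0.1551]
orientation: [-2.386, -2.044, 0.0]
force: [0.4, 0.2, 0.3]
opening: 0.0005
gripper_force: 0.0
```

Emit:
apply_moves(
  delta_pos=[
    [-0.3, 0, 0],
    [-0.3, 0, 0],
    [-0.3, 0, 0],
    [-0.3, 0, 0],
    [-0.3, 0, 0],
    [-0.3, 0, 0],
  ],
  twist=[0, 0, 0, 0, 0, 0],
)

```text
t: 19.3
tool_pos: [0.5397, -0.0037, 0.1551]
orientation: [-2.384, -2.044, -0.002]
force: [1.9, 5.8, 0.8]
opening: 0.0007
gripper_force: 2.7
```

```bash
python3 chk.py
```

```text
t 19.3 stand x,y mm 183.50669205900192 1.8181176733834432 z 0.15514442920149457 F along x,y,z 6.032398117408554 -0.9778179185657352 0.7688814442424221 open 0.0007310603961557145
```

Emit:
apply_moves(
  delta_pos=[
    [-0.3, 0, 0],
    [-0.3, 0, 0],
    [-0.3, 0, 0],
    [-0.3, 0, 0],
    [-0.3, 0, 0],
    [-0.3, 0, 0],
    [-0.3, 0, 0],
  ],
  twist=[0, 0, 0, 0, 0, 0, 0],
)

```text
t: 20.18
tool_pos: [0.5366, -0.0245, 0.1551]
orientation: [-2.385, -2.044, -0.002]
force: [1.9, 5.1, -0.9]
opening: 0.0005
gripper_force: 2.7
```

Emit:
apply_moves(
  delta_pos=[
    [-0.1, 0, 0],
    [-0.1, 0, 0],
    [-0.1, 0, 0],
    [-0.1, 0, 0],
    [-0.1, 0, 0],
    [-0.1, 0, 0],
    [-0.1, 0, 0],
    [-0.1, 0, 0],
  ],
  twist=[0, 0, 0, 0, 0, 0, 0, 0],
)

```text
t: 21.18
tool_pos: [0.5354, -0.032, 0.1552]
orientation: [-2.384, -2.044, -0.003]
force: [2.5, 8.0, -0.3]
opening: 0.0004
gripper_force: 3.7
```

```bash
python3 chk.py
```

```text
t 21.175 stand x,y mm 154.83714452676094 1.7902481059354836 z 0.15518556144712423 F along x,y,z 8.252020922805722 -1.2743093192164952 -0.25172406646266876 open 0.0004293458552242733
```

Emit:
apply_moves(
  delta_pos=[
    [-0.1, 0, 0],
    [-0.1, 0, 0],
    [-0.1, 0, 0],
    [-0.1, 0, 0],
    [-0.1, 0, 0],
    [-0.1, 0, 0],
  ],
  twist=[0, 0, 0, 0, 0, 0],
)

```text
t: 21.92
tool_pos: [0.5345, -0.0379, 0.1552]
orientation: [-2.384, -2.044, -0.003]
force: [2.8, 7.5, -0.9]
opening: 0.0002
gripper_force: 3.7
```

Emit:
apply_moves(
  delta_pos=[
    [-0.05, 0, 0],
    [-0.05, 0, 0],
    [-0.05, 0, 0],
    [-0.05, 0, 0],
  ],
  twist=[0, 0, 0, 0],
)

```text
t: 22.42
tool_pos: [0.5343, -0.0396, 0.1552]
orientation: [-2.384, -2.044, -0.003]
force: [2.0, 8.1, -0.2]
opening: 0.0005
gripper_force: 4.6
```

Emit:
apply_moves(
  delta_pos=[
    [-0.05, 0, 0],
    [-0.05, 0, 0],
    [-0.05, 0, 0],
    [-0.05, 0, 0],
  ],
  twist=[0, 0, 0, 0],
)

```text
t: 22.92
tool_pos: [0.534, -0.0414, 0.1552]
orientation: [-2.384, -2.044, -0.004]
force: [2.7, 8.9, -1.4]
opening: 0.0009
gripper_force: 4.8
```

Emit:
apply_moves(
  delta_pos=[
    [-0.05, 0, 0],
    [-0.05, 0, 0],
    [-0.05, 0, 0],
  ],
  twist=[0, 0, 0],
)

```text
t: 23.3
tool_pos: [0.5338, -0.0428, 0.1552]
orientation: [-2.384, -2.044, -0.004]
force: [3.6, 10.5, -1.5]
opening: 0.0003
gripper_force: 5.1
```

Emit:
apply_moves(
  delta_pos=[
    [-0.05, 0, 0],
    [-0.05, 0, 0],
    [-0.05, 0, 0],
  ],
  twist=[0, 0, 0],
)

```text
t: 23.68
tool_pos: [0.5336, -0.0442, 0.1552]
orientation: [-2.384, -2.044, -0.004]
force: [2.9, 10.4, -1.1]
opening: 0.0005
gripper_force: 5.3
```

Emit:
apply_moves(
  delta_pos=[
    [-0.04, 0, 0],
    [-0.04, 0, 0],
  ],
  twist=[0, 0],
)

```text
t: 23.92
tool_pos: [0.5335, -0.0449, 0.1552]
orientation: [-2.383, -2.044, -0.004]
force: [2.8, 10.8, -1.2]
opening: 0.0005
gripper_force: 5.7
```

Emit:
apply_moves(
  delta_pos=[
    [-0.04, 0, 0],
    [-0.04, 0, 0],
  ],
  twist=[0, 0],
)

```text
t: 24.18
tool_pos: [0.5334, -0.0456, 0.1552]
orientation: [-2.383, -2.044, -0.004]
force: [3.2, 11.9, -0.5]
opening: 0.0003
gripper_force: 5.8
```

Emit:
apply_moves(
  delta_pos=[
    [-0.04, 0, 0],
    [-0.03, 0, 0],
  ],
  twist=[0, 0],
)

```text
t: 24.42
tool_pos: [0.5333, -0.0461, 0.1552]
orientation: [-2.383, -2.044, -0.005]
force: [3.2, 13.0, -0.2]
opening: 0.0006
gripper_force: 6.3
```

Emit:
apply_moves(
  delta_pos=[
    [-0.03, 0, 0],
    [-0.03, 0, 0],
  ],
  twist=[0, 0],
)

```text
t: 24.68
tool_pos: [0.5332, -0.0465, 0.1552]
orientation: [-2.383, -2.044, -0.005]
force: [3.4, 13.7, -0.3]
opening: 0.0001
gripper_force: 6.9
```

Emit:
apply_moves(
  delta_pos=[
    [-0.03, 0, 0],
    [-0.03, 0, 0],
  ],
  twist=[0, 0],
)

```text
t: 24.92
tool_pos: [0.5332, -0.0467, 0.1552]
orientation: [-2.382, -2.044, -0.006]
force: [4.4, 15.0, -1.4]
opening: 0.0001
gripper_force: 7.8
```

Emit:
apply_moves(
  delta_pos=[
    [-0.03, 0, 0],
    [-0.03, 0, 0],
  ],
  twist=[0, 0],
)

```text
t: 25.18
tool_pos: [0.5331, -0.047, 0.1552]
orientation: [-2.382, -2.044, -0.007]
force: [3.4, 17.6, -0.6]
opening: 0.0005
gripper_force: 8.7
```

```bash
python3 chk.py
```

```text
t 25.175 stand x,y mm 139.71716906173347 1.8201363010229719 z 0.15518931870430785 F along x,y,z 17.879522168476413 -0.6667673465070564 -0.6320237415299818 open 0.0004611778704789031
```

Emit:
apply_moves(
  delta_pos=[
    [-0.03, 0, 0],
    [0, 0, 0],
    [0, 0, 0],
  ],
  twist=[0, 0, 0],
)

```text
t: 25.55
tool_pos: [0.5331, -0.047, 0.1552]
orientation: [-2.382, -2.044, -0.007]
force: [4.2, 17.8, -0.8]
opening: 0.0006
gripper_force: 8.9
```

```bash
python3 - <<'E'
from h import *
from plant import robot
P,_=pickle.load(open("poses2.pkl","rb"))
n=robot.read_camera("scene");_,o=pickle.load(open("c5.pkl","rb"));pickle.dump(n,open("c6.pkl","wb"))
def ends(c):
    f=c["frame"].astype(int);R,G,B=f[...,0],f[...,1],f[...,2]
    # brass band: yellowish ; dark wood
    m=(R<130)&(R>40)&(R-B>25)&(R-G>22)
    q=proj(c,W(P,[[-.12,-.03,.07],[.14,-.03,.12],[-.12,.03,.12],[.14,.03,.07]]))
    a,b=q.min(0).astype(int),q.max(0).astype(int)
    k=np.zeros_like(m);k[a[1]:b[1],a[0]:b[0]]=m[a[1]:b[1],a[0]:b[0]]
    import cv2
    n,l,s,ce=cv2.connectedComponentsWithStats(k.astype(np.uint8));i=1+np.argmax(s[1:,4]);return s[i],ce[i]
print(ends(o),ends(n))
J=proj(n,W(P,[[0,0,.09],[.01,0,.09],[0,0,.1],[.014,0,.087]]));print(J[1]-J[0],J[2]-J[0],J[0],J[3]-J[0])
E
python3 chk.py
```

```text
(array([254, 164,  55,  35, 574], dtype=int32), array([280.88850174, 181.36933798])) (array([248, 161,  39,  28, 378], dtype=int32), array([267.81216931, 173.84391534]))
[2.57013134 1.39038793] [-0.21848873 -1.86809683] [275.5450354  178.02402734] [3.65971436 2.50209654]
t 25.6 stand x,y mm 139.67006443421064 1.7939390542556906 z 0.15520074190754965 F along x,y,z 18.330883497298807 -2.1933829982377233 -0.13616038377319528 open 0.00036451647521550394
```

Emit:
apply_moves(
  delta_pos=[
    [0.05, 0, 0],
    [0.1, 0, 0],
    [0.3, 0, 0],
    [1, 0, 0],
    [2, 0, 0],
    [2, 0, 0],
    [2, 0, 0],
    [0, 0, 0],
  ],
  twist=[0, 0, 0, 0, 0, 0, 0, 0],
)

```text
t: 26.6
tool_pos: [0.544, 0.0252, 0.1551]
orientation: [-2.383, -2.047, -0.0]
force: [-0.6, -0.6, -0.7]
opening: 0.0004
gripper_force: 0.0
```

Emit:
apply_moves(
  delta_pos=[
    [0, 0, -1.5],
    [0, 0, -2.5],
    [0, 0, -2.5],
    [0, 0, -2.5],
    [1, 0, -1],
    [2, 0, 0],
    [2, 0, 0],
    [0, 0, 0],
  ],
  twist=[0, 0, 0, 0, 0, 0, 0, 0],
)

```text
t: 27.6
tool_pos: [0.551, 0.0748, 0.2537]
orientation: [-2.382, -2.046, 0.002]
force: [-0.3, 0.9, 0.3]
opening: 0.0004
gripper_force: 0.0
```

```bash
python3 chk.py; python3 - <<'E'
from h import *
from plant import robot
import cv2
P,_=pickle.load(open("poses2.pkl","rb"))
n=robot.read_camera("scene");_,o=pickle.load(open("c5.pkl","rb"));pickle.dump(n,open("c7.pkl","wb"))
def shift(x,h=8,w=9,g=None):
    a=proj(o,W(P,[[x,0,.087]]))[0].astype(int)
    F=lambda f:cv2.resize(f,None,fx=6,fy=6,interpolation=cv2.INTER_CUBIC)
    t=F(o["frame"][a[1]-h:a[1]+h,a[0]-w:a[0]+w]);s=F(n["frame"][a[1]-h-8:a[1]+h+8,a[0]-w-10:a[0]+w+10])
    r=cv2.matchTemplate(s,t,cv2.TM_CCOEFF_NORMED);_,v,_,l=cv2.minMaxLoc(r);return (l[0]/6-10,l[1]/6-8,round(v,3))
for x in(-.055,-.03,.014,.05,.085):print(x,shift(x))
print("rest check", )
J=proj(n,W(P,[[x,0,z] for x,z in((0,.09),(.014,.087),(.01,.087))]));print("expected from +14,+10:",J[0]-J[1],J[0]-J[2])
f=n["frame"].astype(int);m=(f[:,:,0]>120)&(f[:,:,1]<50)&(f[:,:,2]<50);m[:,:270]=0;m[:,345:]=0;m[:140]=0;m[225:]=0
ys,xs=np.where(m);print("handle",xs.mean(),ys.mean(),m.sum(),"moved px from 324.4,193.2; expected end",proj(n,W(P,[[.123,0,.145]])))
E
```

```text
t 27.6 stand x,y mm 262.81477001296105 2.5092730495690247 z 0.2537232715981976 F along x,y,z 0.8369996500238168 0.4772229664931445 0.34381015677635685 open 0.000359951195299533
-0.055 (-4.0, -2.666666666666667, 0.769)
-0.03 (-3.666666666666667, -2.5, 0.927)
0.014 (-1.833333333333334, -1.5, 0.965)
0.05 (-4.5, -3.0, 0.981)
0.085 (-4.666666666666667, -3.0, 0.903)
rest check
expected from +14,+10: [-3.65971436 -2.50209654] [-2.63044478 -1.94483305]
handle 309.25892857142856 185.09821428571428 112 moved px from 324.4,193.2; expected end [[307.86694124 185.32419579]]
```

The scene frames before and after match a column moved about 16 mm towards the headstock and raised about 3 mm at both ends. The handle took 18 N, so the column is seated. The arm is clear, so I'm handing in.

```bash
python3 -c "
from plant import robot
print(robot.close_job())"
```

```text
the job is handed in; nothing more can be done
None
```

I handed the job in after about 28 s of robot time, with no verdict returned: the column was laid in the rests and released, then seated between both cones with about 18 N at the handle, and camera measurements put it about 3 mm off the rests.

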